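# Load the sample carrier and hold the incubator hatch at its balance point

### The arm

A 6-joint arm with a two-finger parallel gripper is mounted at the origin on the work surface. World frame = base frame: x ahead of the robot, y to its left, z up, the work surface at z = 0. Lengths are in mm, angles in degrees, forces in N, time in s.
With the tool pointing down it reaches from about 350 to 725 mm from the base axis. Payload 6 kg.
Tool frame: the origin (TCP) lies between the finger pads; the fingertips stand 22 mm ahead of it and the grasp point (between the pads) lies 3 mm ahead of it; z points along the fingers, y is the line along which they close (so a half turn about z gives the same grasp; the last joint's range is limited). The gripper opens to 85 mm and grips with 20 to 120 N. Pads are 22 mm wide; open, the fingers measure 114 mm over their backs; the gripper's body (76 mm by 85 mm) begins 54 mm behind the grasp point. The pads swing forward as they close: fully open they stand 13 mm farther back than shut.
Start: joints at [91.656, 2.303, 4.859, 0, -92.561, -19.12], TCP at [180.035, 572.329, 226.561] pointing down, gripper open.
Joint ranges: [-146.85, 146.85], [-73.84, 115.35], [-62.03, 85.46], [-188.31, 113.3], [-161.28, -10.13], [-171.36, 171.36]. Speed limits (degrees/s): [147.25, 147.25, 172.46, 180, 180, 180].

### API

Orientations are given as a 3x3 rotation matrix whose columns are the frame's x, y, z axes.
In Python, from rig import bot, kinematics, cams, workorder gives the robot as it stands. The module is installed in compiled form; this text tells all that it offers. Calls block until the motion is done:
- bot.goto(position, orientation): joint-space move of the TCP to a pose.
- bot.move_l(position, attitude=None, max_speed=150): straight line of the TCP; attitude=None keeps the orientation; max_speed is the mean speed in mm/s.
- bot.move_j(angles): joint-space move.
- bot.grip(opening, strength=None): finger opening in mm; strength is the grip in N (None keeps the last); returns when the fingers have stopped.
- bot.pause(seconds).
- kinematics.ik(position, orientation): joint angles nearest the present ones, or None.
- bot.read_state(): the state.
- cams.snapshot(name): name is "scene" or "top" or "wrist"; returns the picture (400x640x3 uint8, red, green, blue); there is no depth.
- cams.camera_info(name): a dict with "fx", "fy", "cx", "cy" (pixels), "T" (4x4, takes a point from camera to world coordinates). Camera axes: x right, y down, z forward; pixel columns grow to the right and rows downward; lengths in mm; the calibration is good to about 2 mm. A picture is of the moment at which its call begins: read the wrist's pose just before it. camera_info takes no time and is no camera call; for the wrist camera it gives the pose at the moment of the call.
A pose or a line that the arm cannot do raises bot.PlanningError and nothing moves.
- workorder.finish_job(): hands the job in; it is judged then, once.
The state is a dict: "clock": time; "qpos": joint angles; "dq": joint speeds; "tau": joint torques, N m; "ee_pos": TCP position; "eef_rot": TCP orientation; "force": force on the tool from outside, world axes, zero at the start; "moment": the same for the moment, N m; "finger_gap": finger opening in mm; "finger_force": force on a finger pad.
Only numpy, scipy, OpenCV 4.12 (cv2) and the standard library are available. Lean on these libraries where they do the work, as an engineer would, in place of code of your own. Each camera call takes 0.05 s, during which the arm holds its last target. There are 200 camera calls.

### The job

Pack the amber jar and the square white bottle upright into the green carrier tray beside the carton that is already in it, all three seated flat on the tray floor. Then take the blue bar of the incubator's sprung hatch, ease the hatch up just past the balance point where the spring takes over (never letting it fly on to its wide-open stop), bring it back and keep holding it by the bar about five degrees below the balance point, so a colleague can load the carrier: your program finishes while still holding. Leave the cup, the solvent bottle and the green vial where they stand.

Things in the scene. Friction and masses are not known exactly. Their poses are not given: they have to be found in the camera images.
- tray_in (a point): centre of the inner floor of the green open carrier tray, which is fixed to the bench: outside 58 x 142 x 35 mm, walls and floor 4 mm, so inside 50 mm along its x and 134 mm along its y. The point lies 4 mm above the bench; z up; the rim is 31 mm above the point. The contents stand in one row along y and together take 126 of the 134 mm
- carton_mid (a point): centre (half-way up) of a loose cardboard carton with a blue band, 44 x 44 x 70 mm, already standing in the tray at its +y end, square to the tray; 0.12 kg. Stays in the tray
- jar_mid (a point): centre (half-way up) of the round amber glass jar with black cap and the same width all the way up: diameter 42 mm, height 80 mm, standing upright on the bench; about 0.16 kg
- bottle_mid (a point): centre (half-way up the body) of the square white plastic bottle with a yellow band: body 40 x 40 x 74 mm, plus a red cap of diameter 26 mm and height 12 mm on top, standing upright on the bench; its x and y axes are square to its sides; about 0.13 kg
- hatch (a joint): opening angle of the incubator's hatch in rad: 0 closed and level, grows as the front edge rises, wide-open stop at 1.6. Unstable balance at 0.95 rad (54 degrees): let go below that, the hatch falls shut; above it, the spring drives it up to the stop. Moving it slowly takes under 3 N at the bar
- bar_mid (a point): middle of the hatch's blue handle bar, a round rod of diameter 12 mm, 130 mm long along its y axis (parallel to the hinge), with an arm at each end, 110 mm clear between. Closed, it is 103 mm above the bench and 42 mm out from the hatch's front edge, with a 36 mm gap behind it open above and below: pinch it from above, a finger each side. It turns with the hatch (z up when closed)
- hatch_hinge (a point): middle of the hatch's hinge line, at the incubator's far side, 100 mm above the bench; the hatch turns about this point's y axis and extends along -x when closed. The rod's axis is 242 mm from it (3 mm higher when closed). The incubator is a white box 200 x 250 x 100 mm (depth x width x height), fixed; the hatch, 200 x 246 x 12 mm, weighs 0.9 kg with its bar
- cup: bystander: blue ceramic cup, 68 mm across, 70 mm tall; origin at the centre of its underside
- solvent: bystander: round clear solvent bottle with a white cap and broad white label, 48 mm diameter, 110 mm tall; origin at the centre of its underside
- vial: bystander: small green glass vial with white cap and label, 30 mm diameter, 60 mm tall; origin at the centre of its underside
Mind the look-alikes: they are no part of the job. Of the things like the part that bears carton_mid, leave any that is turquoise; of the rest the smaller one is meant.

How it is judged:
By the outcome, as a careful person would: the job done as asked, in the order asked, and still so for the second after the job is handed in, while the arm keeps its last pose, push and grip.
It also fails if it takes over 72 s, if anything falls off the work surface, if the arm or the gripper's body presses on something with over 40 N, if the wrist force passes 120 N, or if a joint passes its speed limit or range.

## Working session

There is one attempt and no reset: what is moved stays moved. The work goes in short steps, each a Python script; the robot and the scene stay as the last script left them, time stands still between calls to the robot, and variables do not carry over. Pictures are saved under pics/ and viewed, at most 10 in all, crops included, and the job is handed in when it is done.

```bash
mkdir -p pics; python3 - <<'E'
from rig import bot,cams
import cv2,numpy as np
for n in ("scene","top"):
    im=cams.snapshot(n); cv2.imwrite(f"pics/{n}0.png",im[:,:,::-1]); i=cams.camera_info(n)
    print(n,{k:(np.round(v,3).tolist() if k=="T" else v) for k,v in i.items()})
print(bot.read_state()["clock"])
E
```

```text
scene {'fx': 365.1162133909327, 'fy': 365.1162133909327, 'cx': 321.1442427894202, 'cy': 201.94332637559407, 'T': [[-0.601, 0.544, -0.585, 1020.165], [0.799, 0.428, -0.422, 254.834], [0.02, -0.721, -0.692, 577.915], [0.0, 0.0, 0.0, 1.0]]}
top {'fx': 365.755958745555, 'fy': 365.755958745555, 'cx': 319.63611990133904, 'cy': 200.41053564727187, 'T': [[-0.031, -0.988, 0.151, 470.251], [-0.999, 0.035, 0.026, -47.465], [-0.031, -0.15, -0.988, 903.299], [0.0, 0.0, 0.0, 1.0]]}
0.1
```

View pics/scene0.png

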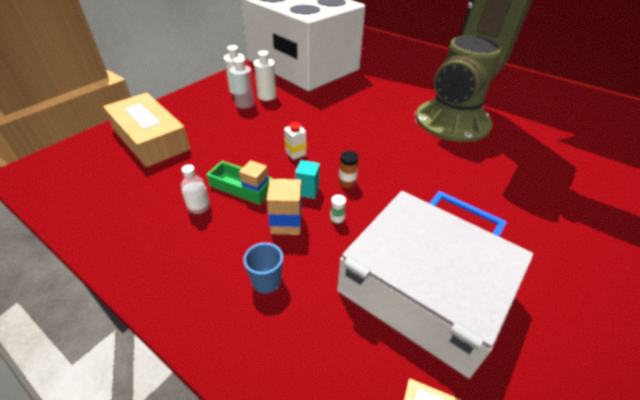

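View pics/top0.png

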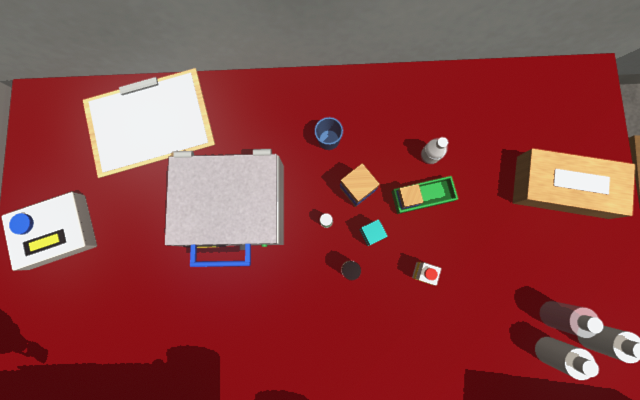

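The scene view shows the carton in the tray at (254,177), a larger look-alike at (285,205) and a turquoise one at (307,180). In the top view the same three are at (411,195), (360,184) and (374,232). The one in the tray is the smaller non-turquoise one, so it is the one meant. In the top view the jar is at (351,270) and the square bottle's cap at (431,274). The vial at (326,220), solvent bottle at (434,150) and cup at (329,131) stay where they are. The blue bar is at (220,264).

```bash
cat > h.py <<'E'
from rig import bot,cams,kinematics,workorder
import cv2,numpy as np
def ray(i,u,v):
    d=i["T"][:3,:3]@np.array([(u-i["cx"])/i["fx"],(v-i["cy"])/i["fy"],1]); return i["T"][:3,3],d
def onz(i,u,v,z):
    o,d=ray(i,u,v); return o+d*(z-o[2])/d[2]
def R(yaw):  # tool down, closing axis y at angle yaw (deg) from world x
    a=np.radians(yaw); y=np.array([np.cos(a),np.sin(a),0]); z=np.array([0,0,-1.]); return np.c_[np.cross(y,z),y,z]
def hsv(im): return cv2.cvtColor(im,cv2.COLOR_RGB2HSV)
def blobs(m,amin=30):
    cs,_=cv2.findContours(m.astype(np.uint8),cv2.RETR_EXTERNAL,cv2.CHAIN_APPROX_NONE)
    return sorted([c for c in cs if cv2.contourArea(c)>amin],key=cv2.contourArea)[::-1]
E
python3 - <<'E'
from h import *
i=cams.camera_info("top")
for n,u,v,z in [("jar",351,270,80),("bottle",431,274,86),("carton",411,195,70),("tray",425,194,35),("barL",191,264,103),("barR",248,264,103),("vial",326,220,60),("solv",441,143,110),("cup",329,131,70),("big",360,184,95),("turq",374,232,50),("hingeL",170,156,112),("hingeR",280,156,112)]:
    print(n,onz(i,u,v,z).round(0))
w=cams.camera_info("wrist"); s=bot.read_state()
Tt=np.eye(4);Tt[:3,:3]=s["eef_rot"];Tt[:3,3]=s["ee_pos"]
print((np.linalg.inv(Tt)@w["T"]).round(3),w["fx"],w["cx"],w["cy"])
print(np.round(s["eef_rot"],2))
E
```

```text
jar [438. -91.  80.]
bottle [ 425. -263.   86.]
carton [ 603. -236.   70.]
tray [ 610. -277.   35.]
barL [462. 258. 103.]
barR [459. 133. 103.]
vial [553. -39.  60.]
solv [ 711. -301.  110.]
cup [763. -53.  70.]
big [ 628. -118.   95.]
turq [ 522. -149.   50.]
hingeL [705. 308. 112.]
hingeR [695.  59. 112.]
[[-1.00000e-03 -9.55000e-01 -2.98000e-01  7.47190e+01]
 [ 1.00000e+00 -1.00000e-03  1.00000e-03  1.85000e-01]
 [-1.00000e-03 -2.98000e-01  9.55000e-01 -1.46382e+02]
 [ 0.00000e+00  0.00000e+00  0.00000e+00  1.00000e+00]] 337.0476571040297 320.7694928883646 198.45226617598107
[[ 0.95 -0.3  -0.  ]
 [-0.3  -0.95 -0.  ]
 [ 0.    0.   -1.  ]]
```

```bash
python3 - <<'E'
from h import *
bot.goto([575,-185,250],R(-90))
i=cams.camera_info("wrist"); im=cams.snapshot("wrist")
cv2.imwrite("pics/w1.png",im[:,:,::-1]); np.savez("w1.npz",im=im,**i)
s=bot.read_state();print(s["clock"],s["ee_pos"],s["qpos"])
E
```

```text
3.15 [ 575.19659994 -184.38417913  249.94251468] [ 1.20828160e+00  3.14053646e+00  8.16149216e+00 -4.53079265e-03
 -9.50231597e+01  8.88437554e+01]
```

View pics/w1.png

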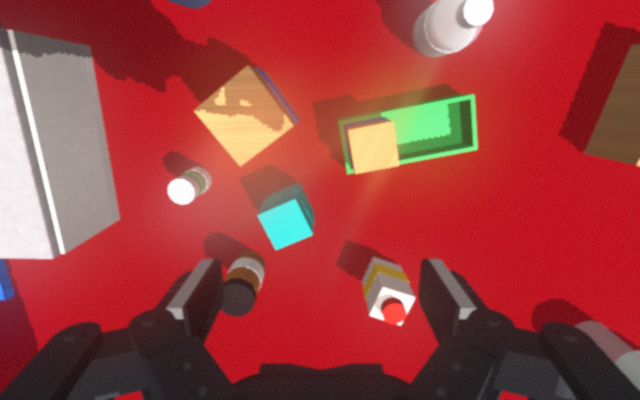

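The wrist view shows the tray with the small carton at (372,145) and the big carton at (247,115). The turquoise carton is at (287,217), the jar cap at (238,295) and the bottle cap at (394,311). I'll check these in one close crop and measure.

```bash
python3 - <<'E'
from h import *
d=np.load("w1.npz"); im=d["im"]; i=d
h=hsv(im); H,S,V=[h[...,k].astype(int) for k in range(3)]
g=(H>50)&(H<80)&(S>120)&(V>40); g[:,:300]=0; g[200:]=0
c=np.vstack(blobs(g,20)); r=cv2.minAreaRect(c); b=cv2.boxPoints(r); P=np.array([onz(i,*p,35)for p in b]); print("tray",b.round(1).tolist(),P.round(1).tolist(),np.linalg.norm(np.diff(P,axis=0),axis=1))
t=(H>8)&(H<28)&(S>60)&(V>130); t[:,:335]=0;t[:,415:]=0;t[:110]=0;t[180:]=0
for c in blobs(t):
    b=cv2.boxPoints(cv2.minAreaRect(c));P=np.array([onz(i,*p,74)for p in b]); print("carton",b.round(1).tolist(),P.round(1).tolist(),P.mean(0),np.linalg.norm(np.diff(P,axis=0),axis=1))
cv2.imwrite("pics/c1.png",cv2.resize(im[85:330,215:490,::-1],None,fx=2.4,fy=2.4,interpolation=cv2.INTER_CUBIC))
E
```

```text
tray [[396.6000061035156, 105.9000015258789], [471.79998779296875, 93.69999694824219], [480.5, 147.89999389648438], [405.29998779296875, 160.10000610351562]] [[637.4, -263.0, 35.0], [649.3, -339.2, 35.0], [593.8, -356.0, 35.0], [580.6, -276.2, 35.0]] [77.17586112 58.05289415 80.84196686]
carton [[334.6000061035156, 114.0999984741211], [403.0, 101.5999984741211], [414.29998779296875, 163.60000610351562], [345.79998779296875, 176.0]] [[631.4, -197.3, 74.0], [642.5, -260.1, 74.0], [584.7, -275.3, 74.0], [572.3, -209.1, 74.0]] [ 607.69927673 -235.42908364   74.        ] [63.80111553 59.77184177 67.34356347]
```

View pics/c1.png

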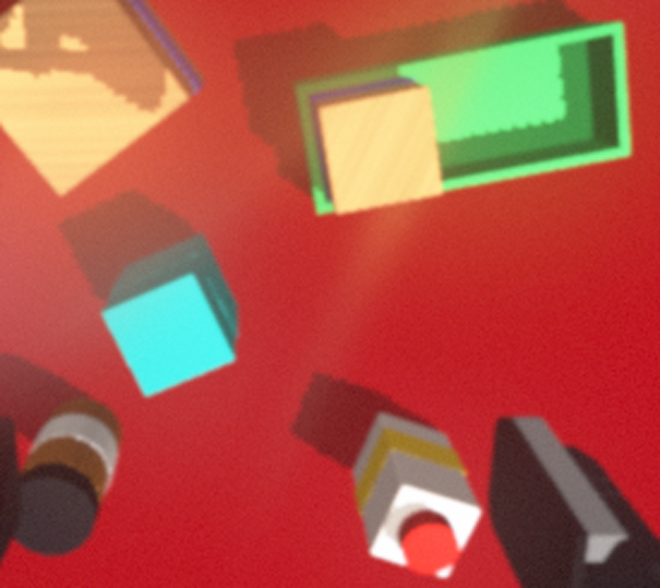

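The crop confirms the small blue-banded carton in the tray. Crop pixels are: carton top (318,104), (429,87), (443,193), (337,213); tray rim (296,85), (624,22), (631,157), (317,214). The bottle shoulder is at (402,486), (481,513), (443,577), (370,553) and the jar cap is centred near (57,510).

```bash
python3 - <<'E'
from h import *
d=np.load("w1.npz")
def q(n,pts,z):
    P=np.array([onz(d,215+x/2.4,85+y/2.4,z)[:2] for x,y in pts]); L=np.roll(P,-1,0)-P
    print(n,"c",P.mean(0).round(1),"len",np.linalg.norm(L,axis=1).round(1),"ang",np.degrees(np.arctan2(L[:,1],L[:,0])).round(1)); return P
t=q("tray",[(296,85),(624,22),(631,157),(317,214)],35);print(t.round(1).tolist())
q("carton",[(318,104),(429,87),(443,193),(337,213)],74)
q("bottle",[(402,486),(481,513),(443,577),(370,553)],74)
q("jar",[(57,510),(57,470),(97,510)],80)
E
```

```text
tray c [ 606.9 -278.1] len [142.1  58.9 142.6  58.6] ang [ -79.4 -169.2  100.6   10.3]
[[622.7, -202.9], [648.9, -342.5], [591.1, -353.6], [565.0, -213.4]]
carton c [ 600.2 -235.5] len [43.6 42.8 43.5 44.6] ang [ -81.4 -168.7  101.    11.3]
bottle c [ 422.5 -263.4] len [39.8 38.1 37.6 38.1] ang [-111.   156.7   69.1  -20. ]
jar c [ 445.7 -102.2] len [20.5 26.3 18. ] ang [  -4.2 -141.1   89.9]
```

```bash
python3 - <<'E'
from h import *
d=np.load("w1.npz"); print(onz(d,215+57/2.4,85+510/2.4,80))
ims=[]
for n,p,y in (("b",[422.5,-270,190],-201),("j",[440,-105,185],-169.5)):
    bot.goto(p,R(y)); i=cams.camera_info("wrist"); im=cams.snapshot("wrist"); np.savez(n+".npz",im=im,**i); ims.append(im)
    print(bot.read_state()["clock"],bot.read_state()["ee_pos"])
cv2.imwrite("pics/bj.png",np.vstack([cv2.resize(m[60:360,120:520],None,fx=1,fy=1) for m in ims])[:,:,::-1])
E
```

```text
[438.85479002 -95.67114431  80.        ]
4.7417 [ 422.80374073 -269.87056604  190.14552027]
5.4917 [ 440.13999477 -105.18125601  185.15431859]
```

View pics/bj.png

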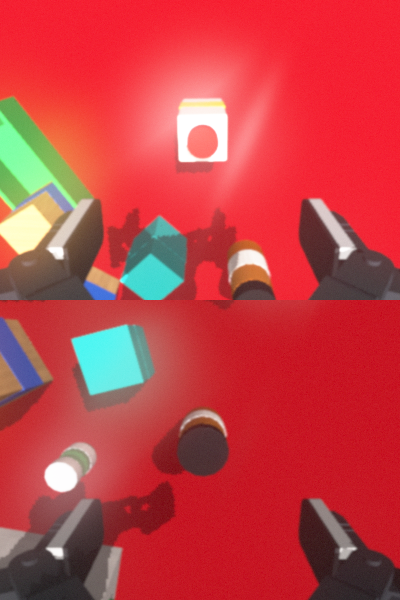

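Top half: the bottle shoulder is a square from about (178,110) to (227,161), well aligned with the gripper. Bottom half: the jar cap disc is centred near (203,451).

```bash
python3 - <<'E'
from h import *
b=np.load("b.npz"); j=np.load("j.npz")
P=np.array([onz(b,120+x,60+y,74)[:2] for x,y in [(178,110),(227,110),(227.5,161.5),(178,161.5)]]);L=np.roll(P,-1,0)-P
print("bottle",P.mean(0),np.linalg.norm(L,axis=1),np.degrees(np.arctan2(L[:,1],L[:,0])))
h=hsv(b["im"]); m=((h[...,1]<70)&(h[...,2]>150)).astype(np.uint8); m[:150]=0;m[230:]=0;m[:,:280]=0;m[:,:]=m; m[:,365:]=0
r=cv2.minAreaRect(max(blobs(m),key=cv2.contourArea)); print(r)
im=j["im"]; g=(im.max(2)<95).astype(np.uint8); g[:160]=0; g[250:]=0; g[:,:290]=0; g[:,360:]=0
c=max(blobs(g),key=cv2.contourArea); (u,v),rad=cv2.minEnclosingCircle(c); x,y,w,hh=cv2.boundingRect(c); print(u,v,rad,(x,y,w,hh))
for a in [(u,v),(x+w/2,y+hh-w/2)]: print("jar",onz(j,*a,80))
print("diam",np.linalg.norm(onz(j,x,v,80)-onz(j,x+w,v,80)))
E
```

```text
bottle [ 421.44422292 -265.79554399] [38.94263521 43.80214223 41.24374894 43.78781071] [ 159.00800585   70.8726678   -20.99185166 -112.13810491]
((322.0, 193.5), (55.0, 50.0), 90.0)
322.0519104003906 209.22337341308594 25.720352172851562 (298, 184, 50, 51)
jar [435.83209304 -93.82586385  80.        ]
jar [434.97669389 -93.32434669  80.        ]
diam 39.47127266537339
```

```bash
cat >> h.py <<'E'
A=np.radians(10.5); TX=np.array([np.cos(A),np.sin(A)]); TY=np.array([-np.sin(A),np.cos(A)]); TC=np.array([606.9,-278.1])
def tray(x,y,z): p=TC+x*TX+y*TY; return [p[0],p[1],z]
E
python3 - <<'E'
from h import *
x,y=436,-94
bot.goto([x,y,130],R(-169.5)); bot.move_l([x,y,62],max_speed=100)
bot.grip(30,40); s=bot.read_state(); print(s["finger_gap"],s["finger_force"])
bot.move_l([x,y,190],max_speed=150)
bot.goto(tray(0,105,200),R(-169.5))
i=cams.camera_info("wrist"); im=cams.snapshot("wrist"); np.savez("t2.npz",im=im,**i)
cv2.imwrite("pics/t2.png",im[:,:,::-1]); s=bot.read_state(); print(s["clock"],s["finger_gap"],s["force"],s["ee_pos"])
E
```

```text
39.97964197775022 40.32034993171692
8.9167 40.1613875468152 [-0.47191655  0.31088411 -0.8961492 ] [ 587.36462557 -174.76180486  199.3787567 ]
```

View pics/t2.png

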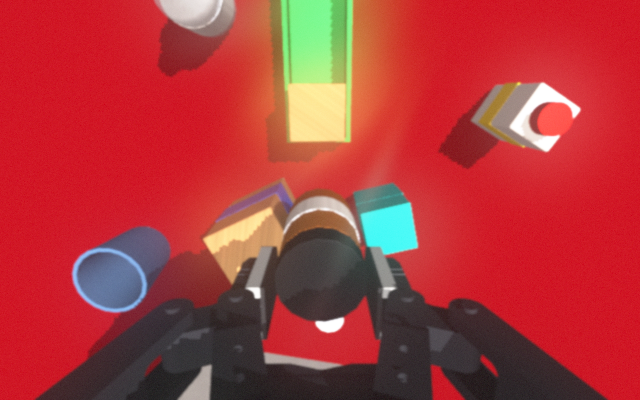

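The jar is held straight with its cap disc near (320,277). The carton's top face spans (286–350, 84–141), and the tray walls are at u≈281 and u≈353.

```bash
python3 - <<'E'
from h import *
d=np.load("t2.npz"); im=d["im"]
def loc(p): v=p[:2]-TC; return np.round([v@TX,v@TY],1)
h=hsv(im);H,S,V=[h[...,k].astype(int) for k in range(3)]
m=(H>10)&(H<32)&(S>40)&(V>150); m[160:]=0;m[:60]=0;m[:,:270]=0;m[:,365:]=0
c=blobs(m)[0]; x,y,w,hh=cv2.boundingRect(c); print(x,y,w,hh)
for a in [(x,y),(x+w,y),(x+w,y+hh),(x,y+hh)]: print("carton",loc(onz(d,*a,74)))
g=(H>40)&(H<85)&(S>90); 
for v in (40,70,100,130):
    u=np.where(g[v,250:380])[0]+250; print("rim",v,u.min(),u.max()+1,loc(onz(d,u.min(),v,35)),loc(onz(d,u.max()+1,v,35)))
tcp=np.array([587.36,-174.76])
k=(im.max(2)<70).astype(np.uint8); row=np.where(k[275,270:370])[0]+270; print(row.min(),row.max())
for a in [(277,277),(364,277),(320.5,277),(320.5,320)]: print("jar",loc(onz(d,*a,217.4))-loc(tcp))
E
```

```text
272 60 91 84
carton [34.1  5.2]
carton [-33.8   5.3]
carton [-36.   67.8]
carton [36.9 67.6]
rim 40 282 352 [ 30.1 -13.8] [-28.7 -13.8]
rim 70 284 351 [29.2  9.7] [-28.4   9.8]
rim 100 348 349 [-26.4  34.6] [-27.3  34.6]Traceback (most recent call last):
  File "<stdin>", line 10, in <module>
    return umr_minimum(a, axis, None, out, keepdims, initial, where)
ValueError: zero-size array to reduction operation minimum which has no identity
```

```bash
python3 - <<'E'
from h import *
d=np.load("t2.npz")
def loc(p): v=p[:2]-TC; return np.round([v@TX,v@TY],1)
for a in [(286,84),(350,84),(350,142),(288,142)]: print("carton",loc(onz(d,*a,74)))
tcp=np.array([587.36,-174.76])
for a in [(277,277),(364,277),(320.5,277),(320.5,320)]: print("jar",loc(onz(d,*a,217.4))-loc(tcp))
E
```

```text
carton [24.2 22.1]
carton [-24.5  22.2]
carton [-25.5  66.1]
carton [24. 66.]
jar [17.5 -1.4]
jar [-19.6  -1.3]
jar [-1.  -1.4]
jar [-1.  20.2]
```

```bash
python3 - <<'E'
from h import *
bot.goto(tray(0.5,-0.5,150),R(-169.5))
bot.move_l(tray(0.5,-0.5,72),max_speed=90)
s=bot.read_state(); print(s["force"].round(2) if hasattr(s["force"],"round") else s["force"],s["ee_pos"])
f0=s["force"][2]
for z in (69,67.5,66.5,65.7,65):
    bot.move_l(tray(0.5,-0.5,z),max_speed=20); s=bot.read_state(); print(z,np.round(s["force"],2),np.round(s["ee_pos"],1))
    if s["force"][2]-f0>3: break
print(s["clock"])
E
```

```text
[ 0.69 -1.   -0.44] [ 607.47210614 -278.0310702    71.57361085]
69 [ 0.24  0.61 -0.77] [ 607.5 -278.4   68.8]
67.5 [ 0.77  0.58 -0.5 ] [ 607.4 -278.5   67.4]
66.5 [-0.33  0.41  0.14] [ 607.4 -278.5   66.4]
65.7 [-0.98 -0.25 -0.2 ] [ 607.4 -278.5   65.6]
65 [ 0.08 -0.23 -0.34] [ 607.5 -278.5   64.9]
11.775
```

```bash
python3 - <<'E'
from h import *
for z in (64.3,63.6,63,62.4):
    bot.move_l(tray(0.5,-0.5,z),max_speed=20); s=bot.read_state(); print(z,np.round(s["force"],2),np.round(s["ee_pos"],1),s["finger_gap"])
    if s["force"][2]>2.5: break
i=cams.camera_info("wrist"); im=cams.snapshot("wrist"); np.savez("t3.npz",im=im,**i)
s=cams.snapshot("scene")
cv2.imwrite("pics/t3.png",np.vstack([im[:300,120:520],cv2.resize(s[130:230,180:314],(400,300))])[:,:,::-1])
print(bot.read_state()["clock"])
E
```

```text
64.3 [0.32 0.22 0.04] [ 607.5 -278.5   64.2] 30.058872635231822
63.6 [ 0.31 -0.38  0.54] [ 607.5 -278.5   63.5] 30.130287805162865
63 [-0.22 -0.5  -0.58] [ 607.5 -278.5   62.9] 29.738655108271544
62.4 [-0.68 -1.12 -0.92] [ 607.5 -278.5   62.4] 30.120670806091876
12.875
```

View pics/t3.png

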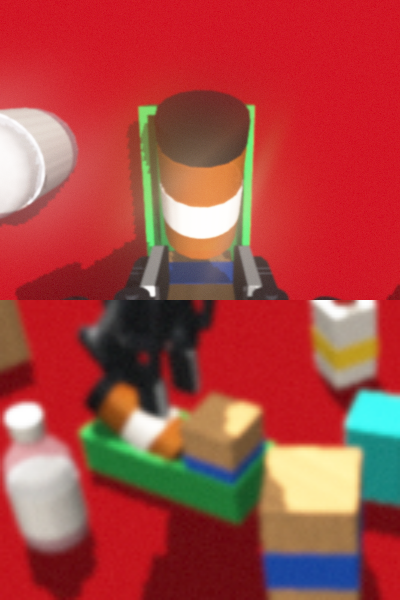

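The jar slipped out of the grip. The fingers are at 30 mm, and the jar is leaning in the tray with its cap towards the −y end. I'll retreat straight up and look at how it lies.

```bash
python3 - <<'E'
from h import *
d=np.load("t2.npz")
def loc(p): v=p[:2]-TC; return np.round([v@TX,v@TY],1)
tcp=np.array([587.36,-174.76])
for z in (137,125,115): print("jarbottom -y edge at z",z,loc(onz(d,320,192,z))-loc(tcp))
bot.move_l(tray(0.5,-0.5,150),max_speed=150); bot.grip(85)
bot.goto(tray(0.5,20,215),R(-169.5))
i=cams.camera_info("wrist"); im=cams.snapshot("wrist"); np.savez("t4.npz",im=im,**i)
s=cams.snapshot("scene")
cv2.imwrite("pics/t4.png",np.vstack([cv2.resize(im[60:310,195:445],(600,600))[:600],])[:,:,::-1] if 0 else np.hstack([cv2.resize(im[40:290,220:420],(400,500)),cv2.resize(s[135:235,190:270],(400,500))])[:,:,::-1])
print(bot.read_state()["clock"])
E
```

```text
jarbottom -y edge at z 137 [ -1.  -15.8]
jarbottom -y edge at z 125 [ -1.  -12.3]
jarbottom -y edge at z 115 [-1.  -9.4]
14.6667
```

View pics/t4.png

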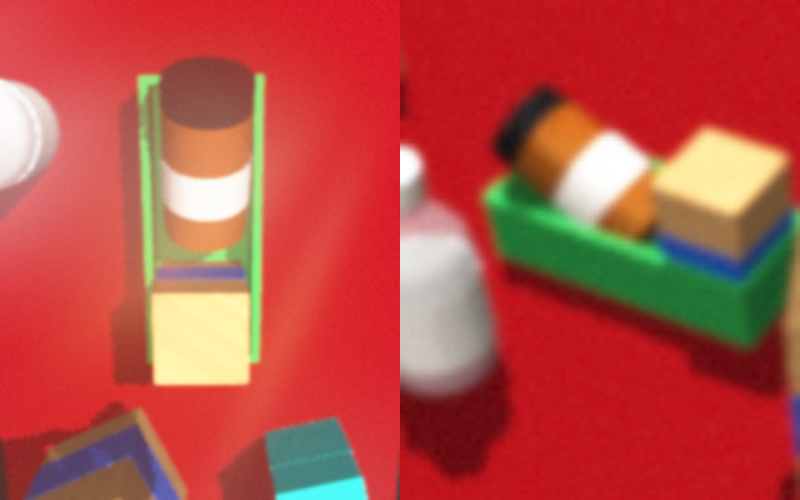

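The jar is leaning on the −y end wall, with its base on the floor and its cap over the rim. I'll triangulate it and check tilted grasps for reach.

```bash
cat >> h.py <<'E'
def RT(phi):  # closing axis along -TX, tool tilted phi deg from down towards tray +y
    f=np.radians(phi); y=np.r_[-TX,0]; z=np.r_[np.sin(f)*TY,-np.cos(f)]; return np.c_[np.cross(y,z),y,z]
E
python3 - <<'E'
from h import *
d=np.load("t4.npz"); sc=cams.camera_info("scene")
def tri(a,b):
    o1,d1=ray(d,*a);o2,d2=ray(sc,*b); s=np.linalg.lstsq(np.c_[d1,-d2],o2-o1,rcond=None)[0]
    p,q=o1+s[0]*d1,o2+s[1]*d2; m=(p+q)/2; v=m[:2]-TC; return np.round([v@TX,v@TY,m[2]],1),round(float(np.linalg.norm(p-q)),1)
W=lambda x,y:(220+x/2,40+y/2); S=lambda x,y:(190+(x-400)/5,135+y/5)
print("cap top centre",tri(W(208,76),S(520,116)))
print("cap uppermost rim/top edge",tri(W(208,92),S(546,90)))
print("label/body band upper mid",tri(W(207,175),S(617,137)))
def lc(a,z): v=onz(d,*a,z)[:2]-TC; return np.round([v@TX,v@TY],1)
print("carton", [lc(W(*p),74) for p in [(153,292),(250,292),(249,383),(154,384)]])
for y,z in((-55,60),(-50,55)):
  for f in (0,20,30,40,50,60):
    p=tray(0.5,y,z); z_=RT(f)[:,2]; t=np.array(p)-3*z_
    q=kinematics.ik(t,RT(f)); q2=kinematics.ik(t-60*z_,RT(f)); print(y,f,None if q is None else np.round(q),q2 is not None)
E
```

```text
cap top centre (array([ -2. , -68.9,  58.7]), 0.5)
cap uppermost rim/top edge (array([ -5.1, -58.8,  74.1]), 8.6)
label/body band upper mid (array([ -5.6, -23.4,  58.8]), 10.7)
carton [array([22.2, 22.7]), array([-21. ,  22.7]), array([-21.5,  66.5]), array([22.7, 67. ])]
-55 0 [-12.  20.   7.   0. -78.  22.] True
-55 20 [-21.  32.  28. -17. -96.  32.] True
-55 30 [ -25.   40.   38.  -25. -106.   33.] True
-55 40 [ -29.   47.   48.  -33. -115.   32.] True
-55 50 [ -33.   55.   58.  -43. -124.   28.] True
-55 60 [ -36.   62.   68.  -54. -132.   22.] False
-50 0 [-12.  19.   6.   0. -77.  22.] True
-50 20 [-21.  32.  27. -17. -96.  31.] True
-50 30 [ -25.   39.   37.  -25. -105.   33.] True
-50 40 [ -29.   47.   47.  -33. -114.   32.] True
-50 50 [ -32.   54.   57.  -42. -123.   29.] True
-50 60 [ -36.   61.   66.  -53. -132.   23.] False
```

```bash
python3 - <<'E'
from h import *
f=50; Rt=RT(f); g=np.array(tray(0,-60.5,59.5)); z=Rt[:,2]; t=g-3*z
bot.goto(t-60*z+[0,0,60],Rt); bot.move_l(t-60*z,max_speed=150); bot.move_l(t,max_speed=80)
print(np.round(bot.read_state()["force"],1))
bot.grip(30,70); s=bot.read_state(); print(s["finger_gap"],s["finger_force"],np.round(s["force"],1),s["clock"])
if s["finger_gap"]>37:
    bot.move_l(t+[0,0,110],max_speed=120)
    s=bot.read_state(); print(s["finger_gap"])
    up=np.array(tray(0,-60,215))
    bot.goto(up,RT(-13)); s=bot.read_state(); print(s["finger_gap"],s["ee_pos"],np.round(s["force"],1),s["clock"])
i=cams.camera_info("wrist"); im=cams.snapshot("wrist"); np.savez("t5.npz",im=im,**i)
s=cams.snapshot("scene"); np.save("s5.npy",s)
cv2.imwrite("pics/t5.png",np.hstack([cv2.resize(im[40:340,200:440],(400,500)),cv2.resize(s[60:200,170:282],(400,500))])[:,:,::-1])
E
```

```text
Traceback (most recent call last):
rig.PlanningError: the arm cannot take that pose within its joint ranges
```

```bash
cat > rec.py <<'E'
from h import *
def plan(f):
    Rt=RT(f); g=np.array(tray(0,-60.5,59.5)); t=g-3*Rt[:,2]
    return Rt,t,all(kinematics.ik(t+[0,0,k],Rt) is not None for k in (0,30,60,90))
for f in (50,45,40,35):
    Rt,t,ok=plan(f); print(f,ok)
    if ok: break
up=np.array(tray(0,-60,200)); fe=f-63
print(kinematics.ik(up,RT(fe)) is not None)
bot.goto(t+[0,0,90],Rt); bot.move_l(t,max_speed=100)
print(np.round(bot.read_state()["force"],1))
bot.grip(30,70); s=bot.read_state(); print(s["finger_gap"],s["finger_force"],np.round(s["force"],1),s["clock"])
if s["finger_gap"]>37:
    bot.move_l(t+[0,0,90],max_speed=120)
    print(bot.read_state()["finger_gap"])
    bot.goto(up,RT(fe)); s=bot.read_state(); print(s["finger_gap"],s["ee_pos"],np.round(s["force"],1),s["clock"])
i=cams.camera_info("wrist"); im=cams.snapshot("wrist"); np.savez("t5.npz",im=im,**i)
s=cams.snapshot("scene"); np.save("s5.npy",s)
cv2.imwrite("pics/t5.png",np.hstack([cv2.resize(im[40:340,200:440],(400,500)),cv2.resize(s[60:200,170:282],(400,500))])[:,:,::-1])
E
python3 rec.py
```

```text
50 True
True
[0.4 0.3 0.1]
29.821135270070908 0.36856037797406316 [-0.3 -0.2  0.3] 17.2167
```

View pics/t5.png

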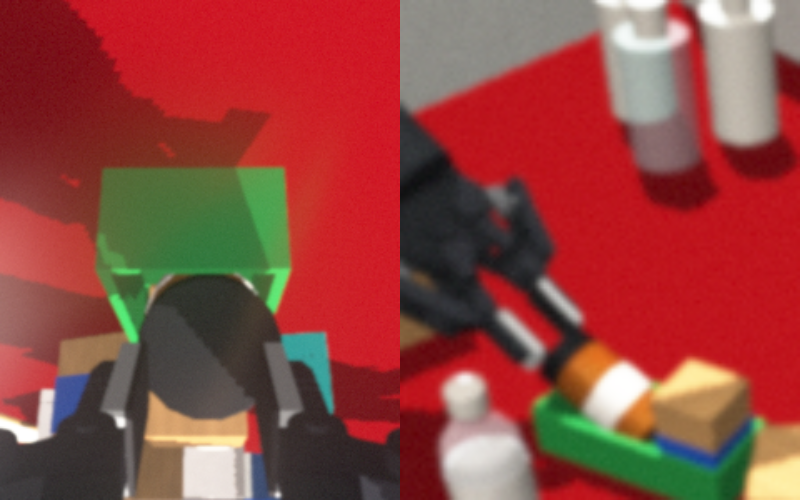

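```bash
python3 - <<'E'
from h import *
d=np.load("t5.npz"); T=d["T"]
for D in (163,168.5,174):
    u,v=200+211/1.667,40+348/1.667
    p=T@np.array([(u-d["cx"])/d["fx"]*D,(v-d["cy"])/d["fy"]*D,D,1]); w=p[:2]-TC; print(D,np.round([w@TX,w@TY,p[2]],1))
s=bot.read_state(); w=s["ee_pos"][:2]-TC; tl=np.linalg.inv(np.r_[np.c_[s["eef_rot"],s["ee_pos"]],[[0,0,0,1]]])@p; print("tcp",w@TX,w@TY,s["ee_pos"][2],s["finger_gap"],"disc in tool",tl)
cz=T[:3,2]; print("cam axis local",cz[:2]@TX,cz[:2]@TY,cz[2])
# jar outline in the scene view
im=np.load("s5.npy"); h=hsv(im);H,S,V=[h[...,k].astype(int) for k in range(3)]
m=(H>8)&(H<20)&(S>170)&(V>80); m[:120]=0;m[:,260:]=0;m[:,:200]=0
print([cv2.boundingRect(c) for c in blobs(m,10)])
E
```

```text
163 [ -3.8 -64.4  56.5]
168.5 [ -3.9 -59.   55.2]
174 [ -4.  -53.6  53.8]
tcp 0.06726907393134773 -62.791562640138046 61.53854916182758 30.436407731773194 disc in tool [ 0.02550084  4.05917255 12.03500202  1.        ]
cam axis local 0.0006818094339217651 0.9220856287856803 -0.38698530763171346
[(213, 156, 18, 17), (231, 170, 10, 13)]
```

```bash
cat > rec2.py <<'E'
from h import *
f=25; z=RT(f)[:,2]
L=lambda y,zz: np.array(tray(-1,y,zz))
t=L(-55.5,55.8)
bot.move_l(np.array(bot.read_state()["ee_pos"])-50*bot.read_state()["eef_rot"][:,2]*0+[0,0,70],max_speed=150)
bot.grip(85)
bot.goto(t+[0,0,75],RT(f)); bot.move_l(t,max_speed=80)
s=bot.read_state(); print(np.round(s["force"],1))
bot.grip(30,90); s=bot.read_state(); print(s["finger_gap"],s["finger_force"],np.round(s["force"],1),s["clock"])
if s["finger_gap"]>37:
    bot.move_l(t+[0,0,30],max_speed=40); bot.pause(.3)
    s=bot.read_state(); print("lift",s["finger_gap"],s["finger_force"],np.round(s["force"],1))
sc=cams.snapshot("scene"); np.save("s6.npy",sc); i=cams.camera_info("wrist"); im=cams.snapshot("wrist"); np.savez("t6.npz",im=im,**i)
h=hsv(sc);H,S,V=[h[...,k].astype(int) for k in range(3)]
m=(H>8)&(H<20)&(S>170)&(V>80); m[:110]=0;m[:,260:]=0;m[:,:200]=0
print([(cv2.boundingRect(c),np.round(cv2.minAreaRect(c)[0]),cv2.minAreaRect(c)[1:]) for c in blobs(m,10)])
E
python3 rec2.py
```

```text
[-0.3  0.3  1.5]
34.812833948133736 89.19342041015625 [ 0.3 -0.5  6.2] 20.7
[((214, 155, 16, 19), array([221., 163.]), ((9.78000545501709, 16.815980911254883), 39.289405822753906)), ((232, 171, 9, 12), array([238., 177.]), ((7.496340751647949, 11.400686264038086), 38.65980911254883))]
```

```bash
cat > st.py <<'E'
from h import *
def column(im,u):
    h=hsv(cv2.GaussianBlur(im,(5,1),0))[:,u].astype(int); lab=[]
    for H,S,V in h:
        lab.append('k' if V<90 and S<150 else 'w' if S<90 and V>130 else 'o' if 6<=H<=22 and S>120 else 'g' if 40<H<85 else 'y' if 10<=H<=35 else 'b' if 100<H<130 else 'r')
    out=[];a=0
    for k in range(1,len(lab)+1):
        if k==len(lab) or lab[k]!=lab[a]:
            if k-a>3: out.append((lab[a],a,k))
            a=k
    return out
if __name__=="__main__":
    s=bot.read_state()
    if s["ee_pos"][2]<120: bot.grip(85); bot.move_l(np.array(s["ee_pos"])+[0,0,110],max_speed=150)
    for n,y in (("a",-30),("b",70)):
        bot.goto(tray(-1,y,225),R(-169.5)); i=cams.camera_info("wrist"); im=cams.snapshot("wrist"); np.savez(f"st{n}.npz",im=im,**i)
        p=np.linalg.inv(i["T"])@np.r_[tray(-1,-25,45),1]; u=int(i["cx"]+i["fx"]*p[0]/p[2]); print(n,u,column(im,u))
    print(bot.read_state()["clock"])
E
python3 st.py; python3 - <<'E'
from h import *
a,b=[np.load(f"st{n}.npz")["im"][0:300,220:420,::-1] for n in "ab"]
cv2.imwrite("pics/st.png",np.hstack([cv2.resize(x,(400,600)) for x in (a,b)]))
E
```

```text
a 319 [('r', 0, 128), ('o', 128, 146), ('r', 146, 153), ('y', 153, 159), ('o', 159, 179), ('w', 179, 198), ('o', 198, 212), ('w', 213, 223), ('o', 225, 232), ('w', 233, 273), ('r', 275, 358), ('w', 358, 370), ('k', 385, 400)]
b 318 [('r', 0, 12), ('o', 15, 21), ('r', 21, 32), ('y', 32, 40), ('o', 40, 69), ('w', 70, 95), ('o', 96, 113), ('y', 113, 123), ('w', 123, 127), ('y', 129, 137), ('y', 138, 174), ('r', 181, 296), ('w', 296, 315), ('w', 316, 340), ('r', 340, 368), ('k', 370, 400)]
23.3083
```

```bash
python3 - <<'E'
from h import *
a=np.load("sta.npz");b=np.load("stb.npz")
for n,va,vb in (("cap/or",156,36),("lab1",179,70),("lab2",198,95.5),("end",212,113),("captop",128,14)):
    o1,d1=ray(a,319,va);o2,d2=ray(b,318,vb); s=np.linalg.lstsq(np.c_[d1,-d2],o2-o1,rcond=None)[0]
    m=(o1+s[0]*d1+o2+s[1]*d2)/2; v=m[:2]-TC; print(n,np.round([v@TX,v@TY,m[2]],1))
E
```

```text
cap/or [ -0.6 -50.1  70.7]
lab1 [ -0.5 -25.3  56.4]
lab2 [-0.5 -4.  49.5]
end [-0.4 11.5 47.6]
captop [ -0.5 -72.1  40.7]
```

View pics/st.png

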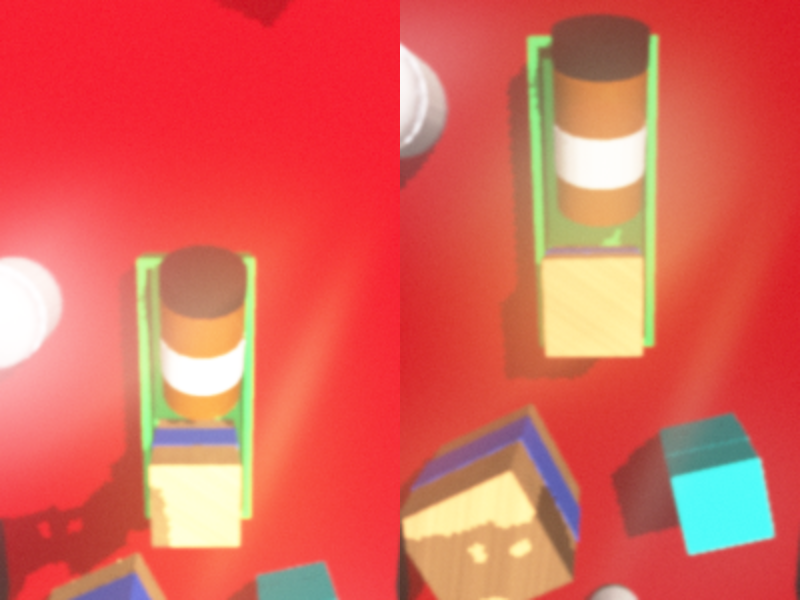

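The left panel was taken with the TCP at y=−30 and the right one at y=+70. The jar is still tilted about 25°, with its cap over the end rim and its base short of the carton. I'll retry with a near-vertical tool, pads centred on the jar's axis and tips just clear of the rims.

```bash
cat > rec3.py <<'E'
from h import *
from st import column
L=lambda y,zz: np.array(tray(-1,y,zz))
f=10; t=L(-54.5,57.2)
print([k for k in (-20,-25,-30,-35,-40) if kinematics.ik(L(-15,105),RT(k)) is not None])
bot.goto(t+[0,0,70],RT(f)); bot.move_l(t,max_speed=80)
s=bot.read_state(); print(np.round(s["force"],1),s["ee_pos"][2])
for F in (30,60):
    bot.grip(30,F); s=bot.read_state(); print(F,s["finger_gap"],s["finger_force"],np.round(s["force"],1),np.round(s["moment"],2),s["clock"])
    if s["finger_gap"]<33: break
if s["finger_gap"]>=33:
  for dz in (6,15,30):
    bot.move_l(t+[0,0,dz],max_speed=40); s=bot.read_state(); print("lift",dz,s["finger_gap"],s["finger_force"],np.round(s["force"],1))
sc=cams.snapshot("scene"); np.save("s7.npy",sc); i=cams.camera_info("wrist"); im=cams.snapshot("wrist"); np.savez("t7.npz",im=im,**i)
for n in ("s6.npy","s7.npy"):
    h=hsv(np.load(n));H,S,V=[h[...,k].astype(int) for k in range(3)]
    m=(H>8)&(H<20)&(S>170)&(V>80); m[:110]=0;m[:,260:]=0;m[:,:200]=0
    print([cv2.boundingRect(c) for c in blobs(m,10)])
print(column(im,319))
E
python3 rec3.py
```

```text
[-20, -25, -30, -35, -40]
[0.3 0.4 0.5] 58.03692406449715
30 36.4964149155143 29.157455563545227 [0.6 0.1 1.5] [-0.34 -0.03 -0.03] 25.5583
60 34.22654916213323 57.84720718860626 [0.3 0.3 4.7] [-0.01 -0.02  0.03] 25.775
lift 6 34.26950457010269 57.697205543518066 [ 0.7 -0.8  0.1]
lift 15 34.28817419445639 57.661001086235046 [-0.6  0.4 -1.9]
lift 30 34.19720655683991 57.655107378959656 [-0.3 -0.9 -1.6]
[(214, 155, 16, 19), (232, 171, 9, 12)]
[(211, 146, 18, 18), (227, 160, 17, 17)]
[('r', 0, 152), ('o', 152, 162), ('g', 165, 199), ('k', 199, 285), ('o', 286, 299), ('w', 300, 310), ('o', 310, 345), ('w', 346, 368), ('k', 372, 400)]
```

It holds: gap steady at 34.2 mm, with the jar's weight visible in the force. Next I'll rotate it slowly in the air towards upright, then lower it to contact.

```bash
cat > rot.py <<'E'
from h import *
L=lambda y,zz: np.array(tray(-1,y,zz))
def fz(n=6):
    v=[]
    for _ in range(n): bot.pause(.02); v.append(bot.read_state()["force"])
    return np.mean(v,0)
if __name__=="__main__":
    bot.move_l(L(-38,160),RT(-35),max_speed=60)
    s=bot.read_state(); print(s["finger_gap"],np.round(fz(),2))
    bot.move_l(L(-20,110),max_speed=80); f0=fz(); print(np.round(f0,2))
    for z in np.arange(98,70,-3):
        bot.move_l(L(-20,z),max_speed=30); f=fz(); print(z,np.round(f-f0,2),round(bot.read_state()["finger_gap"],1))
        if np.linalg.norm(f-f0)>2.2: break
    im=cams.snapshot("scene"); np.save("s8.npy",im); i=cams.camera_info("wrist"); w=cams.snapshot("wrist"); np.savez("t8.npz",im=w,**i)
    h=hsv(im);H,S,V=[h[...,k].astype(int) for k in range(3)]
    m=(H>8)&(H<20)&(S>170)&(V>80); m[:110]=0;m[:,260:]=0;m[:,:200]=0
    print([(cv2.boundingRect(c),cv2.minAreaRect(c)) for c in blobs(m,10)],bot.read_state()["clock"])
E
python3 rot.py
```

```text
34.482462745775685 [-0.35 -0.23 -1.28]
[ 0.14 -0.17 -1.01]
98 [ 0.05  0.29 -0.5 ] 34.2
95 [-0.1   0.04 -0.34] 34.3
92 [-0.4   0.35 -0.17] 34.0
89 [ 0.25  0.03 -0.23] 34.4
86 [-0.32  0.23 -0.27] 34.1
83 [-0.11  0.21 -0.22] 34.1
80 [ 0.34  0.02 -0.17] 34.1
77 [ 0.12  0.11 -0.35] 34.4
74 [-0.43  0.49  5.59] 34.2
[((222, 159, 17, 13), ((230.34793090820312, 165.90464782714844), (9.548842430114746, 16.36944580078125), 68.96248626708984))] 33.0333
```

```bash
python3 - <<'E'
from h import *
L=lambda y,zz: np.array(tray(-1,y,zz))
bot.move_l(L(-13.8,75.6),RT(-40),max_speed=30)
bot.grip(60); bot.pause(.15); bot.grip(85)
bot.move_l(L(-13.8,75.6)-70*RT(-40)[:,2],max_speed=150)
bot.goto(tray(0,20,225),R(-169.5)); i=cams.camera_info("wrist"); im=cams.snapshot("wrist"); np.savez("t9.npz",im=im,**i)
k=(im.max(2)<100).astype(np.uint8); k[:,:250]=0;k[:,390:]=0;k[270:]=0
for c in blobs(k,200)[:3]:
    x,y,w,h=cv2.boundingRect(c); print((x,y,w,h),cv2.contourArea(c))
    for z in (84,46):
        d=w*.955; v=onz(i,x+w/2,y+h-d/2,z)[:2]-TC; e=onz(i,x,y+h-d/2,z)-onz(i,x+w,y+h-d/2,z); print(z,np.round([v@TX,v@TY],1),"diam",np.linalg.norm(e).round(1))
        v=onz(i,x+w/2,y+h,z)[:2]-TC; print("  near edge y",v@TY)
from st import column
print(column(im,x+w//2), bot.read_state()["clock"])
E
```

```text
Traceback (most recent call last):
NameError: name 'x' is not defined
```

```bash
python3 - <<'E'
from h import *
from st import column
d=np.load("t9.npz");im=d["im"];print(bot.read_state()["clock"])
for u in (310,320,330): print(u,column(im,u))
print(im[60:230:8,320].tolist()); 
for v in (110,130,150): print(v,[tuple(p) for p in im[v,260:380:6].tolist()])
E
```

```text
35.75
310 [('r', 0, 54), ('o', 54, 77), ('g', 78, 126), ('w', 126, 130), ('y', 134, 162), ('o', 162, 175), ('o', 180, 186), ('w', 188, 195), ('y', 195, 200), ('w', 200, 210), ('y', 210, 214), ('w', 218, 229), ('r', 231, 285), ('r', 286, 369), ('k', 369, 400)]
320 [('r', 0, 52), ('o', 52, 77), ('g', 78, 123), ('w', 123, 127), ('y', 133, 167), ('y', 168, 172), ('o', 180, 186), ('w', 188, 218), ('w', 220, 229), ('r', 231, 329), ('w', 329, 349), ('w', 352, 371), ('k', 371, 400)]
330 [('r', 0, 52), ('o', 52, 77), ('g', 78, 125), ('w', 125, 130), ('y', 130, 174), ('o', 180, 186), ('w', 187, 224), ('r', 231, 328), ('w', 328, 369), ('k', 370, 400)]
[[210, 92, 54], [209, 104, 58], [200, 129, 69], [129, 174, 90], [124, 179, 87], [136, 242, 132], [133, 242, 131], [129, 242, 130], [212, 212, 182], [120, 132, 77], [129, 131, 82], [135, 127, 79], [141, 123, 78], [142, 117, 75], [138, 106, 73], [171, 125, 82], [255, 240, 168], [255, 243, 171], [255, 240, 167], [255, 243, 173], [255, 240, 167], [255, 242, 171]]
110 [(218, 118, 96), (216, 118, 92), (209, 116, 83), (161, 119, 78), (157, 125, 76), (131
[... 186 characters left out ...]
109, 61), (207, 100, 56), (209, 95, 54), (209, 83, 47)]
130 [(215, 110, 91), (213, 111, 84), (211, 112, 79), (162, 114, 74), (156, 119, 72), (132, 229, 120), (132, 238, 127), (136, 237, 130), (155, 148, 91), (118, 128, 71), (122, 133, 76), (125, 132, 75), (185, 166, 118), (126, 177, 91), (136, 235, 123), (205, 111, 62), (206, 100, 56), (210, 90, 53), (214, 81, 54), (214, 68, 46)]
150 [(217, 98, 79), (212, 95, 72), (212, 98, 69), (190, 104, 67), (163, 108, 66), (131, 167, 87), (133, 140, 81), (132, 122, 76), (131, 124, 75), (131, 124, 74), (133, 127, 77), (133, 123, 74), (135, 124, 80), (129, 116, 74), (129, 197, 104), (212, 85, 52), (216, 78, 53), (214, 68, 48), (216, 61, 47), (217, 63, 50)]
```

```bash
python3 - <<'E'
from h import *
d=np.load("t9.npz");im=d["im"].astype(int)
k=(im[...,0]<155)&(im[...,1]<145); k[:110]=0;k[200:]=0;k[:,280:281]=0;k[:,:284]=0;k[:,352:]=0
k=cv2.morphologyEx(k.astype(np.uint8),cv2.MORPH_OPEN,np.ones((5,5)))
for v in range(120,190,5):
    u=np.where(k[v])[0]; print(v,(u.min(),u.max()) if len(u) else None,end=" ")
print()
lc=lambda u,v,z:(lambda w:np.round([w@TX,w@TY],1))(onz(d,u,v,z)[:2]-TC)
for v in (125,130,135,172,178): print(v,lc(319,v,84))
print("carton edge",lc(320,187,74),lc(320,180,74))
u0=np.array([lc(a,152,84) for a in (290,344)]);print(u0)
E
```

```text
120 None 125 None 130 (np.int64(309), np.int64(329)) 135 (np.int64(304), np.int64(335)) 140 (np.int64(301), np.int64(338)) 145 (np.int64(298), np.int64(341)) 150 (np.int64(296), np.int64(342)) 155 (np.int64(296), np.int64(343)) 160 (np.int64(296), np.int64(342)) 165 (np.int64(299), np.int64(340)) 170 (np.int64(310), np.int64(337)) 175 (np.int64(305), np.int64(337)) 180 None 185 None 
125 [ -1.5 -31.2]
130 [ -1.5 -27.1]
135 [ -1.5 -23. ]
172 [-1.4  8.6]
178 [-1.3 13.9]
carton edge [-2.2 24.7] [-2.2 18.2]
[[ 23.1  -8.9]
 [-22.6  -8.7]]
```

The jar is upright at y≈−6. I'll nudge it against the carton with the closed fingers, checking force, and then fetch the bottle.

```bash
cat > push.py <<'E'
from h import *
from rot import fz
bot.grip(2,30)
bot.goto(tray(-1,-47,120),R(-169.5)); bot.move_l(tray(-1,-47,48),max_speed=150); f0=fz(3)
for y in (-40,-37,-34,-32,-30.5,-29):
    bot.move_l(tray(-1,y,48),max_speed=40); f=fz(3)-f0; p=f[:2]@TY; print(y,round(p,2))
    if p<-4: break
bot.move_l(tray(-1,y-4,48),max_speed=60); bot.move_l(tray(-1,y-4,130),max_speed=200)
x,yy=422,-263.6
bot.goto([x,yy,135],R(-200.8)); bot.grip(85); bot.move_l([x,yy,57],max_speed=120)
bot.grip(25,60); s=bot.read_state(); print(s["finger_gap"],s["finger_force"])
bot.move_l([x,yy,150],max_speed=120); s=bot.read_state(); print(s["finger_gap"],s["clock"])
E
python3 push.py
```

```text
-40 -0.26
-37 -0.85
-34 -0.68
-32 -0.98
-30.5 -1.22
-29 -1.84
38.12195569602426 60.95711946487427
38.552215414163285 44.2167
```

```bash
cat > bot2.py <<'E'
from h import *
from rot import fz
y=-43.5
bot.move_l(tray(0,y,160),R(-169.5),max_speed=170); f0=fz(4); print(np.round(f0,1))
for z,v in ((100,120),(85,60),(75,60),(66,50),(63,30),(61.5,20),(60.5,20),(59.5,20),(58.5,20)):
    bot.move_l(tray(0,y,z),max_speed=v); f=fz(2)-f0; print(z,np.round(f,1),round(bot.read_state()["finger_gap"],1))
    if np.linalg.norm(f)>3.5: break
print(bot.read_state()["clock"])
E
python3 bot2.py
```

```text
[-0.1  0.2 -0.9]
100 [-0.8  0.   0.5] 38.5
85 [ 0.1 -0.6  0.4] 38.5
75 [-0.  -0.2 -0. ] 38.4
66 [ 0.1 -0.4  0.1] 38.3
63 [ 0.4 -0.4  0. ] 38.4
61.5 [-0.3 -0.1  1.7] 38.2
60.5 [-0.4  0.5  7.3] 38.3
48.3
```

```bash
cat > v.py <<'E'
from h import *
bot.grip(50); bot.grip(85); bot.move_l(tray(0,-43.5,150),max_speed=200)
bot.goto([460,170,215],R(-181.4)); i=cams.camera_info("wrist"); im=cams.snapshot("wrist"); np.savez("bar.npz",im=im,**i)
T=cams.snapshot("top"); np.save("top2.npy",T); np.save("s9.npy",cams.snapshot("scene"))
print(bot.read_state()["clock"],bot.read_state()["ee_pos"])
h=hsv(im).astype(int); m=(h[...,0]>102)&(h[...,0]<128)&(h[...,1]>140)&(h[...,2]>60)
for c in blobs(m,60)[:4]: print("wrist",cv2.boundingRect(c),cv2.contourArea(c))
for v in range(20,300,25):
    u=np.where(m[v])[0]
    if len(u): print(v,u.min(),u.max(),len(u),onz(i,(u.min()+u.max()+1)/2,v,103).round(1)[:2],end=" | ")
h=hsv(T).astype(int); m=(h[...,0]>102)&(h[...,0]<128)&(h[...,1]>140)&(h[...,2]>60); m[:240]=0; m[290:]=0;m[:,:170]=0;m[:,270:]=0
ti=cams.camera_info("top"); print()
for u in (200,210,220,230,240):
    v=np.where(m[:,u])[0]; print("top",u,v.min() if len(v) else None,v.max() if len(v) else None,onz(ti,u,(v.min()+v.max()+1)/2,103).round(1) if len(v) else "")
h=hsv(T); print("tray top-view:")
cv2.imwrite("pics/top2.png",T[:,:,::-1])
E
python3 v.py
```

```text
51.65 [460.29461714 169.50727991 214.8042876 ]
wrist (275, 164, 54, 131) 1440.0
170 318 327 10 [456.6 150.6] | 195 316 327 12 [457.9 170.9] | 220 316 327 12 [458.5 192.3] | 245 317 327 11 [458.6 214.6] | 270 318 324 7 [460.1 238.1] | 
top 200 None None 
top 210 None None 
top 220 261 265 [461.6 194.3 103. ]
top 230 261 265 [460.9 172.4 103. ]
top 240 261 265 [460.2 150.5 103. ]
tray top-view:
```

```bash
cat > hatch.py <<'E'
from h import *
y0=np.radians(-2); hx=np.array([np.cos(y0),np.sin(y0),0]); hy=np.array([-np.sin(y0),np.cos(y0),0]); zz=np.array([0,0,1.])
bar=np.array([459.7,197,103.]); H=bar+242*hx; H[2]=100
def pose(th,k=1.):
    a=th+np.arcsin(3/242); p=H+242*(-np.cos(a)*hx+np.sin(a)*zz)
    f=k*th; z=np.sin(f)*hx-np.cos(f)*zz; y=-hx*np.cos(f)-np.sin(f)*zz; return p-3*z, np.c_[np.cross(y,z),y,z]
E
python3 - <<'E'
from hatch import *
T=np.load("top2.npy");ti=cams.camera_info("top"); h=hsv(T).astype(int)
lc=lambda p:(lambda w:np.round([w@TX,w@TY],1))(p[:2]-TC)
c0=np.array(tray(0,-20,80)); p=np.linalg.inv(ti["T"])@np.r_[c0,1]; u,v=(ti["fx"]*p[:2]/p[2]+[ti["cx"],ti["cy"]]).astype(int); print(u,v)
S=slice(v-25,v+25),slice(u-35,u+35)
for n,m,z in (("redcap",(T[...,0]>200)&(T[...,1]<90)&(T[...,2]<90)&(h[...,2]>210),90),("black",T.max(2)<60,84),("white",T.min(2)>170,78)):
    k=np.zeros(m.shape,np.uint8); k[S]=m[S]
    for c in blobs(k,8): x,y,w,hh=cv2.boundingRect(c); print(n,(x,y,w,hh),lc(onz(ti,x+w/2,y+hh/2,z)))
for k in (1,.8,.6):
    print(k,[kinematics.ik(*pose(t,k)) is not None for t in (0,.2,.4,.6,.8,1.0)])
print(kinematics.ik(*pose(0)),kinematics.ik(*pose(1.)),bot.read_state()["qpos"])
E
```

```text
439 189
redcap (446, 181, 11, 11) [  0.5 -45.2]
black (421, 182, 19, 20) [-0.8  1.7]
white (439, 180, 21, 17) [ -1.6 -43.9]
white (445, 177, 12, 6) [ 16.7 -52.4]
1 [True, True, True, True, True, True]
0.8 [True, True, True, True, True, True]
0.6 [True, True, True, True, True, True]
[ 46.33013785 -12.20140999 -21.30753236   0.         -80.89387763
 -48.33013785] [ 53.38133153 -38.43261225 -52.56543397  59.54207251 -53.45127755
 -83.40975326] [ 4.38352001e+01 -1.46581371e+01 -1.20067313e+01  3.64052938e-03
 -9.26822091e+01 -4.52939884e+01]
```

Both containers check out in the top view: the jar cap is at tray-local (−1, 2) and the bottle cap at (0, −45). Now the hatch.

```bash
cat > run.py <<'E'
from hatch import *
bot.grip(36,60)
p,Rm=pose(0); bot.goto(p+[0,0,45],Rm); bot.move_l(p,max_speed=90)
s=bot.read_state(); print(np.round(s["force"],1),np.round(s["ee_pos"]-p,1))
bot.grip(5,70); s=bot.read_state(); print(s["finger_gap"],s["finger_force"],np.round(s["force"],1),s["clock"])
assert 8<s["finger_gap"]<14
for th,v in [(.05,30)]+[(t,75) for t in np.arange(.15,.86,.1)]+[(.9,50),(.95,35),(.985,25),(1.005,20)]:
    p,Rm=pose(th); bot.move_l(p,Rm,max_speed=v); s=bot.read_state()
    print(round(th,3),np.round(s["force"],1),round(s["finger_gap"],1),np.round(s["ee_pos"]-p,1),round(s["clock"],2))
    if s["finger_gap"]<8 or np.linalg.norm(s["force"])>35: print("STOP"); break
E
python3 run.py
```

```text
[0.5 0.2 0.5] [ 0.3 -0.   0.6]
4.535096246738991 0.0 [0.9 0.  0.1] 53.6167Traceback (most recent call last):
  File "run.py", line 6, in <module>
    assert 8<s["finger_gap"]<14
           ^^^^^^^^^^^^^^^^^^^^
AssertionError
```

```bash
cat > probe.py <<'E'
from hatch import *
i=cams.camera_info("wrist"); im=cams.snapshot("wrist"); np.savez("bar2.npz",im=im,**i)
for n,d in (("bar.npz",np.load("bar.npz")),("bar2.npz",np.load("bar2.npz"))):
    h=hsv(d["im"]).astype(int); m=(h[...,0]>98)&(h[...,0]<130)&(h[...,1]>110)&(h[...,2]>50)
    print(n,[(cv2.boundingRect(c),cv2.contourArea(c)) for c in blobs(m,60)[:4]])
    print([(v,int(u.min()),int(u.max())) for v in range(10,400,15) for u in [np.where(m[v,200:400])[0]+200] if len(u)])
print(bot.read_state()["ee_pos"],bot.read_state()["clock"])
E
python3 probe.py
```

```text
bar.npz [((274, 143, 55, 152), 2589.0)]
[(145, 283, 327), (160, 315, 327), (175, 315, 328), (190, 315, 328), (205, 315, 328), (220, 316, 328), (235, 316, 328), (250, 316, 328), (265, 317, 327), (280, 276, 327)]
bar2.npz [((217, 113, 118, 252), 6830.5)]
[(115, 226, 329), (130, 219, 329), (145, 305, 329), (160, 306, 330), (175, 307, 330), (190, 307, 330), (205, 307, 330), (220, 308, 331), (235, 309, 331), (250, 315, 326), (265, 315, 326), (280, 315, 326), (295, 315, 326), (310, 314, 327), (325, 314, 328), (340, 309, 333), (355, 307, 334)]
[459.77187726 197.07188701 106.17261316] 53.6667
```

The fingers closed above the bar. The pads actually sit about 25 mm further back than the declared TCP, which also explains the weak jar grip. I'll go 28 mm deeper and keep the arc consistent with that.

```bash
sed -i 's/return p-3\*z,/return p+25*z,/; s/bar=np.array(\[459.7,197/bar=np.array([459.7,196/' hatch.py
cat > run2.py <<'E'
from hatch import *
print([kinematics.ik(*pose(t)) is not None for t in np.arange(0,1.05,.1)])
bot.grip(36,70); p,Rm=pose(0); bot.move_l(p,Rm,max_speed=60)
s=bot.read_state(); print(np.round(s["force"],1),np.round(s["ee_pos"],1))
if np.linalg.norm(s["force"])<8:
    bot.grip(5,70); s=bot.read_state(); print(s["finger_gap"],s["finger_force"],np.round(s["force"],1),s["clock"])
E
python3 run2.py
```

```text
[True, True, True, True, True, True, True, True, True, True, True]
[0.3 0.8 0.4] [459.8 195.9  78. ]
9.842751795897525 68.11275243759155 [2.1 0.1 0.9] 55.0417
```

```bash
cat > run3.py <<'E'
from hatch import *
ok=True
for th,v in [(.05,40)]+[(t,90) for t in np.arange(.15,.86,.1)]+[(.92,55),(.97,35),(1.0,25)]:
    p,Rm=pose(th); bot.move_l(p,Rm,max_speed=v); s=bot.read_state()
    print(round(th,3),np.round(s["force"],1),round(s["finger_gap"],1),np.round(s["ee_pos"]-p,1),round(s["clock"],2))
    if s["finger_gap"]<8 or np.linalg.norm(s["force"])>40: print("STOP"); break
E
python3 run3.py
```

```text
0.05 [ 6.9  0.4 -4.1] 9.9 [0.3 0.2 0. ] 55.5
0.15 [ 4.  1. -4.] 9.5 [-0.3  0.2 -0.3] 55.92
0.25 [-6.5  4.  -1.9] 9.5 [-1.5  0.3 -1.4] 56.36
0.35 [-28.5   3.2   7.6] 9.6 [-2.8  0.4 -1.1] 56.79
0.45 [-34.    2.2  14.9] 10.1 [-1.6  0.4  1.7] 57.23
0.55 [-23.9   3.2  12.2] 9.5 [-0.3  1.1  2.9] 57.67
0.65 [-5.8  5.6  3.3] 9.7 [0.4 1.3 1.7] 58.12
0.75 [-4.7  6.8  2.5] 9.8 [0.2 1.3 0.6] 58.57
0.85 [-2.8  5.5  1.4] 9.7 [0.3 0.8 0.6] 59.02
0.92 [-4.9  5.3  2.8] 9.2 [0.4 0.7 1.3] 59.51
0.97 [-2.9  4.2  1.9] 9.6 [0.3 0.5 0.5] 60.04
1.0 [-3.3  4.   3.7] 9.7 [0.3 0.3 1.1] 60.51
```

```bash
cat > ang.py <<'E'
from hatch import *
from scipy.optimize import brentq
def angle(im,t0,box):
    i=cams.camera_info("scene"); h=hsv(im).astype(int); m=((h[...,0]>100)&(h[...,0]<128)&(h[...,1]>120)&(h[...,2]>60)).astype(np.uint8)
    k=np.zeros_like(m); x0,y0,x1,y1=box; k[y0:y1,x0:x1]=m[y0:y1,x0:x1]
    v,u=np.where(k); o,_=ray(i,0,0)
    def proj(p): q=np.linalg.inv(i["T"])@np.r_[p,1]; return i["fx"]*q[:2]/q[2]+[i["cx"],i["cy"]]
    def barp(th,y): a=th+np.arcsin(3/242); return H+242*(-np.cos(a)*hx+np.sin(a)*zz)+y*hy
    pts=np.c_[u,v].astype(float)
    def res(th):
        a,b=proj(barp(th,-45)),proj(barp(th,45)); d=(b-a)/np.linalg.norm(b-a); n=np.array([-d[1],d[0]]); w=pts-a
        s=(w@d>0)&(w@d<np.linalg.norm(b-a))&(abs(w@n)<14); return (w[s]@n),s.sum()
    return [(round(th,2),round(float(np.median(res(th)[0])),2) if res(th)[1]>5 else None,int(res(th)[1])) for th in t0], proj(barp(t0[0],0)),len(u)
if __name__=="__main__":
    im=cams.snapshot("scene"); np.save("sA.npy",im); print(bot.read_state()["clock"])
    b=(380,0,640,300)
    print(angle(im,np.arange(.85,1.15,.03),b))
    print(angle(cv2.imread("pics/scene0.png")[:,:,::-1],np.arange(-.06,.07,.03),b))
E
python3 ang.py
```

```text
60.5583
([(np.float64(0.85), -2.18, 434), (np.float64(0.88), -1.45, 442), (np.float64(0.91), -0.82, 450), (np.float64(0.94), -0.36, 457), (np.float64(0.97), -0.05, 464), (np.float64(1.0), 0.08, 474), (np.float64(1.03), 0.05, 483), (np.float64(1.06), -0.18, 492), (np.float64(1.09), -0.56, 502), (np.float64(1.12), -1.15, 511)], array([486.84452679, 149.23602782]), 1274)
([(np.float64(-0.06), -6.13, 281), (np.float64(-0.03), -3.11, 283), (np.float64(0.0), -0.1, 284), (np.float64(0.03), 2.86, 288), (np.float64(0.06), 5.74, 290)], array([468.80708344, 214.05306379]), 535)
```

```bash
cat > ang2.py <<'E'
from hatch import *
def top_angle():
    im=cams.snapshot("top"); i=cams.camera_info("top"); h=hsv(im).astype(int)
    m=(h[...,0]>100)&(h[...,0]<128)&(h[...,1]>120)&(h[...,2]>60); Ti=np.linalg.inv(i["T"])
    def proj(p): q=Ti@np.r_[p,1]; return i["fx"]*q[:2]/q[2]+[i["cx"],i["cy"]]
    def barp(th,y): a=th+np.arcsin(3/242); return H+242*(-np.cos(a)*hx+np.sin(a)*zz)+y*hy
    out=[]; v,u=np.where(m); pts=np.c_[u,v].astype(float)
    for th in np.arange(.7,1.2,.05):
        a,b=proj(barp(th,-62)),proj(barp(th,62)); L=np.linalg.norm(b-a); d=(b-a)/L; w=pts-a; s=(w@d>0)&(w@d<L); n=w[s]@np.array([-d[1],d[0]])
        out.append((round(th,2),int((abs(n)<2).sum()),round(a[1],1),round(b[1],1)))
    print(out)
    k=m.copy(); k[:,:150]=0;k[:,300:]=0; v,u=np.where(k); print(len(u),u.min(),u.max(),v.min(),v.max())
    print({int(c):(int(v[u==c].min()),int(v[u==c].max()),int((u==c).sum())) for c in range(u.min(),u.max()+1,4) if (u==c).any()})
if __name__=="__main__": top_angle()
E
python3 ang2.py
```

```text
[(np.float64(0.7), 0, np.float64(232.9), np.float64(232.7)), (np.float64(0.75), 0, np.float64(227.9), np.float64(227.8)), (np.float64(0.8), 0, np.float64(222.6), np.float64(222.5)), (np.float64(0.85), 0, np.float64(217.0), np.float64(216.9)), (np.float64(0.9), 0, np.float64(211.0), np.float64(211.0)), (np.float64(0.95), 0, np.float64(204.7), np.float64(204.7)), (np.float64(1.0), 122, np.float64(198.2), np.float64(198.2)), (np.float64(1.05), 67, np.float64(191.4), np.float64(191.5)), (np.float64(1.1), 4, np.float64(184.4), np.float64(184.5)), (np.float64(1.15), 0, np.float64(177.2), np.float64(177.4))]
436 150 229 184 200
{150: (192, 200, 9), 154: (189, 200, 12), 158: (186, 198, 11), 162: (187, 196, 6), 166: (194, 194, 1), 170: (194, 194, 1), 174: (194, 194, 1), 190: (198, 199, 2), 194: (193, 199, 7), 198: (193, 199, 7), 202: (193, 199, 7), 206: (193, 198, 6), 210: (193, 198, 6), 214: (193, 199, 7), 218: (193, 199, 7), 222: (188, 199, 12), 226: (185, 193, 9)}
```

The top view puts the bar at row 196, which means the hatch is at about 1.01 rad, just past balance. I'll bring it back to about 0.863 and check.

```bash
cat > fin.py <<'E'
from hatch import *
for th,v in ((.97,25),(.91,40),(.856,40)):
    p,Rm=pose(th); bot.move_l(p,Rm,max_speed=v)
bot.pause(.2); s=bot.read_state(); print(np.round(s["force"],1),s["finger_gap"],s["finger_force"],np.round(s["ee_pos"]-p,1),s["clock"])
from ang2 import top_angle; top_angle()
E
python3 fin.py
```

```text
[-5.8 -1.1  6.8] 9.289299177725567 74.82873201370239 [ 0.2 -1.   1.1] 62.3333
[(np.float64(0.7), 0, np.float64(232.9), np.float64(232.7)), (np.float64(0.75), 0, np.float64(227.9), np.float64(227.8)), (np.float64(0.8), 0, np.float64(222.6), np.float64(222.5)), (np.float64(0.85), 94, np.float64(217.0), np.float64(216.9)), (np.float64(0.9), 67, np.float64(211.0), np.float64(211.0)), (np.float64(0.95), 20, np.float64(204.7), np.float64(204.7)), (np.float64(1.0), 4, np.float64(198.2), np.float64(198.2)), (np.float64(1.05), 0, np.float64(191.4), np.float64(191.5)), (np.float64(1.1), 0, np.float64(184.4), np.float64(184.5)), (np.float64(1.15), 0, np.float64(177.2), np.float64(177.4))]
398 151 231 199 218
{151: (213, 217, 5), 155: (208, 218, 11), 159: (203, 214, 12), 163: (200, 204, 5), 195: (213, 217, 5), 199: (212, 217, 6), 203: (212, 217, 6), 207: (212, 217, 6), 211: (212, 217, 6), 215: (212, 217, 6), 219: (212, 216, 5), 223: (209, 216, 8), 227: (199, 215, 17), 231: (199, 204, 6)}
```

```bash
python3 -c "
from rig import workorder
print(workorder.finish_job())"
```

```text
the job is handed in; nothing more can be done
None
```

The job is handed in at about 62 s: the jar and bottle are standing in the tray beside the carton, and the arm is holding the hatch by its bar at about 0.86 rad, five degrees below balance, after easing it to about 1.01 rad; the jar slipped and toppled inside the tray on the first try and was set upright again, and I checked the final packing only by measurement in the top image.

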